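# Shim up the scale lever with the hanging wedge

### The job

Lift the wooden wedge up a little and draw it forward off its two-pronged hook, stand it flat on the table and push its thin end straight under the flat shoe of the scale's iron lever until the lever just lifts off its rest, about 5 mm at the shoe. Finish holding the wedge right there, still gripped, with the lever riding on the wedge alone. Leave everything else where it is: nothing on the scale's platform or on the table may be upset.

Things in the scene. Friction and masses are not known exactly. Their poses are not given: they have to be found in the camera images.
- wedge: Plain wooden wedge with a T-shaped grip, 160 g. Origin on its underside below the grip's middle; z up, x to the thin end. Ramp 36 mm wide (y), straight from 4 mm thick at x = +85 mm to 27 mm thick at x = -45 mm. Above, a stem (10 mm in x, 24 mm in y) carries the block head, 32 mm in x, 36 mm in y, z = 54 to 80 mm. It hangs level by the head's underside, thin end to the left seen from the robot.
- head (a point): Centre of the wedge's block head, 67 mm above the wedge's underside, axes as the wedge. Grip the head from above across its 32 mm (fingers along the wedge's x); prongs and stem are just below it at the start. To unhook, raise the wedge about 16 mm (8 mm clears the turned-up ends, at 26 mm the ramp strikes the prongs from below), then draw it off along the hook's -x by 70 mm.
- hook: Fixed stand with a two-pronged hook. Origin on the table below the hanging wedge's origin (to 10 mm), which is 96 mm higher, wedge x along hook +y. Prongs point along -x, 7 mm thick, 24 mm apart, either side of the stem; the head rests on them at z = 150 mm; their ends turn up to z = 158 mm at x = -31 mm. Post at x = 48 to 68 mm, 160 mm high; foot plate 130 x 150 x 10 mm.
- scale: Fixed cast-iron base of the weighing scale, origin on the table, z up. The 26 mm wide lever lies along x: pivot at x = +140 mm, free end to -x (the robot). Its rest, an 8 mm high block, spans x = -200 to -170 mm; the base plate begins at x = -40 mm; between them the table is bare. Platform 160 mm square, centred at x = 40, y = 97 mm, top at z = 70 mm, rises a little with the lever.
- lip (a point): Middle of the lower -y edge of the lever's shoe, where the wedge enters: scale x = -110, y = -20, z = 8 mm with the lever down. The shoe is a flat pad, 50 mm along the lever, 40 mm across, 16 mm thick, flat underside 8 mm above the bare table. Push the wedge along the scale's +y, its x axis along that; nothing stands behind. Lifting needs about 5 to 10 N, so a push of 6 to 20 N.
- lever (a joint): Angle of the cast-iron lever (rad): 0 down on its rest, growing as the free end rises; the shoe is 250 mm from the pivot, so 0.02 rad is 5 mm of lift there. The lever falls back by its own weight.
- counterweight: Brass counterweight with a knob, 36 mm across, 52 mm high, on the platform; origin under its centre.
- tag_holder: Navy plastic parcel tag holder, 50 x 30 x 41 mm, on the platform; origin under its centre.
- whistle: Tin whistle with a round body, 48 mm long, 20 mm high, on the platform; origin under its centre.
- tally_block: Notched wooden tally block, 55 x 28 x 20 mm, on the platform; origin under its centre.
- packing_block: Flat wooden packing block without slope or grip, 110 x 36 x 22 mm, on the table beyond the hook; origin under its centre. Not used.
- tape_roll: Roll of parcel tape lying flat, 100 mm across, 45 mm high; origin under its centre. Not used.
- scanner: Hand scanner lying on the table, about 160 x 50 x 32 mm; origin on its underside. Not used.
- mug: White mug, 80 mm across, 90 mm high; origin under its centre. Not used.
Things that resemble listed ones, but are neither listed nor needed, are in the scene too. Leave any pink or white look-alike of the wedge alone. Leave any pink look-alike of the packing_block alone.

How it is judged:
By the outcome, as a careful person would: the job done as asked, in the order asked, and still so for the second after the job is handed in, while the arm keeps its last pose, push and grip.
It also fails if it takes over 54 s, if anything falls off the work surface, if the arm or the gripper's body presses on something with over 40 N, if the wrist force passes 120 N, or if a joint passes its speed limit or range.

### The arm

A 6-joint arm with a two-finger parallel gripper is mounted at the origin on the work surface. World frame = base frame: x ahead of the robot, y to its left, z up, the work surface at z = 0. Lengths are in m, angles in rad, forces in N, time in s.
With the tool pointing down it reaches from about 0.275 to 0.825 m from the base axis. Payload 4.9 kg.
Tool frame: the origin (TCP) lies midway between the tips of the shut fingers; the grasp point (between the pads) lies 19 mm behind it; z points along the fingers, y is the line along which they close (so a half turn about z gives the same grasp; the last joint's range is limited). The gripper opens to 85 mm and grips with 20 to 120 N. Pads are 22 mm wide; open, the fingers measure 114 mm over their backs; the gripper's body (76 mm by 85 mm) begins 54 mm behind the grasp point. The pads swing forward as they close: fully open they stand 13 mm farther back than shut.
Start: joints at [-1.389, 0.326, -0.193, 1.052, 0, 1.437], TCP at [0.171, -0.523, 0.231] pointing down, gripper open.
Joint ranges: [-2.65, 2.65], [-0.97, 1.79], [-1.3, 1.35], [-1.93, 2.1], [-1.47, 1.37], [-3.14, 3.14]. Speed limits (rad/s): [2.57, 2.57, 3.14, 3.14, 3.14, 3.14].

### API

Orientations are given as a 3x3 rotation matrix whose columns are the frame's x, y, z axes.
In Python, from workcell import * gives the robot as it stands.
- The arm moves only by the shell command python3 -m creep 'ROWS'. ROWS is JSON, a list of rows, each a list of 7 numbers: the gripper's target within -1 to 1 (shut at 1, half-way at 0, fully open at -1), then the shift along the tool's x, y, z in cm, then the turn, a rotation vector about the tool's x, y, z in rad. A call has 1 to 8 rows; each row shifts and turns the commanded pose from where the row before left it, along the tool's axes as they then stand; what a row does not reach is not made up. A row lasts 1/10 s, in which the tool goes at most 50 mm and 8.59 degrees, less where a joint would pass 70% of its speed; a pose out of reach is approached as far as the arm can. A call with a gripper value outside its range is refused whole. The fingers move at their own pace and stop on an object; the grip force is fixed at half the most. Time passes only in rows, so rows that do not move let the fingers close. It gives the time, the measured TCP pose, the force, the opening and the grip force at its end, in the units of the state.
- observe(): the state, without advancing time (a new reading comes with each control period).
- get_image(name): name is "side" or "top" or "wrist"; returns the picture (384x512x3 uint8, red, green, blue); there is no depth.
- camera_params(name): a dict with "intrinsics" (3x3 intrinsics, pixels), "cam_to_world" (4x4, takes a point from camera to world coordinates). Camera axes: x right, y down, z forward; pixel columns grow to the right and rows downward; lengths in m; the calibration is good to about 2 mm. A picture is of the moment at which its call begins: read the wrist's pose just before it. camera_params takes no time and is no camera call; for the wrist camera it gives the pose at the moment of the call.
- sign_off(): hands the job in; it is judged then, once.
The state is a dict: "time": time; "joint_pos": joint angles; "dq": joint speeds; "joint_torque": joint torques, N m; "ee_pos": TCP position; "tcp_rot": TCP orientation; "wrist_force": force on the tool from outside, world axes, zero at the start; "ft_torque": the same for the moment, N m; "finger_gap": finger opening in m; "finger_force": force on a finger pad.
Only numpy, scipy, OpenCV 4.12 (cv2) and the standard library are available. Lean on these libraries where they do the work, as an engineer would, in place of code of your own. Each camera call takes 0.05 s, during which the arm holds its last target. There are 200 camera calls.

## Working session

There is one attempt and no reset: what is moved stays moved. The work goes in short steps, Python scripts to look and compute and a shell command to move; the robot and the scene stay as the last step left them, time stands still between calls to the robot, and variables do not carry over. Pictures are saved under pics/ and viewed, at most 10 in all, crops included, and the job is handed in when it is done.

```bash
mkdir -p pics; python3 - <<'E'
from workcell import *
import cv2,numpy as np
s=observe(); print(s)
for n in("top","side"):
    im=get_image(n); cv2.imwrite(f"pics/{n}0.png",im[:,:,::-1]); p=camera_params(n); print(n,p)
a=cv2.imread("pics/top0.png");
cv2.imwrite("pics/top0b.png",cv2.resize(a,(800,600)))
a=cv2.imread("pics/side0.png");
cv2.imwrite("pics/side0b.png",cv2.resize(a,(800,600)))
E
```

```text
{'time': 0.0, 'joint_pos': array([-1.38920046e+00,  3.26916742e-01, -1.93558175e-01,  1.05201951e+00,
       -2.22338984e-05,  1.43660468e+00]), 'dq': array([ 0.0002491 ,  0.00048603,  0.00011357, -0.00123585,  0.00026934,
       -0.00118778]), 'joint_torque': array([-1.95639142e-03, -4.43392146e+01,  2.62442958e+01,  1.54660153e-02,
       -3.03179986e-04,  8.38793568e-06]), 'ee_pos': array([ 0.17071491, -0.52223064,  0.23052638]), 'tcp_rot': array([[ 9.50552129e-01,  3.10564877e-01, -3.28543499e-04],
       [ 3.10564983e-01, -9.50550691e-01,  1.66615853e-03],
       [ 2.05153071e-04, -1.68580465e-03, -9.99998558e-01]]), 'wrist_force': array([-0.46738602, -0.0252235 ,  0.07890395]), 'ft_torque': array([ 0.01816875,  0.01544739, -0.04380694]), 'finger_force': 0.0, 'finger_gap': 0.08586823689569417}
top {'intrinsics': array([[469.14271882,   0.        , 243.07184907],
       [  0.        , 469.14271882, 193.9613978 ],
       [  0.        ,   0.        ,   1.        ]]), 'cam_to_world': array([[ 6.51490513e-04, -9.81995627e-01,  1.88902525e-01,
         2.23489118e-01],
       [-9.99932106e-01, -2.83748436e-03, -1.13018656e-02,
        -6.23431399e-03],
       [ 1.16343906e-02, -1.88882336e-01, -9.81930804e-01,
         1.70112434e+00],
       [ 0.00000000e+00,  0.00000000e+00,  0.00000000e+00,
         1.00000000e+00]])}
side {'intrinsics': array([[383.16888129,   0.        , 253.49436164],
       [  0.        , 383.16888129, 199.81643733],
       [  0.        ,   0.        ,   1.        ]]), 'cam_to_world': array([[-0.99006383, -0.08834399,  0.10940269,  0.39803589],
       [-0.14030114,  0.56835137, -0.81073566,  0.98916508],
       [ 0.00944445, -0.81802938, -0.57509889,  0.82525004],
       [ 0.        ,  0.        ,  0.        ,  1.        ]])}
```

View pics/top0b.png

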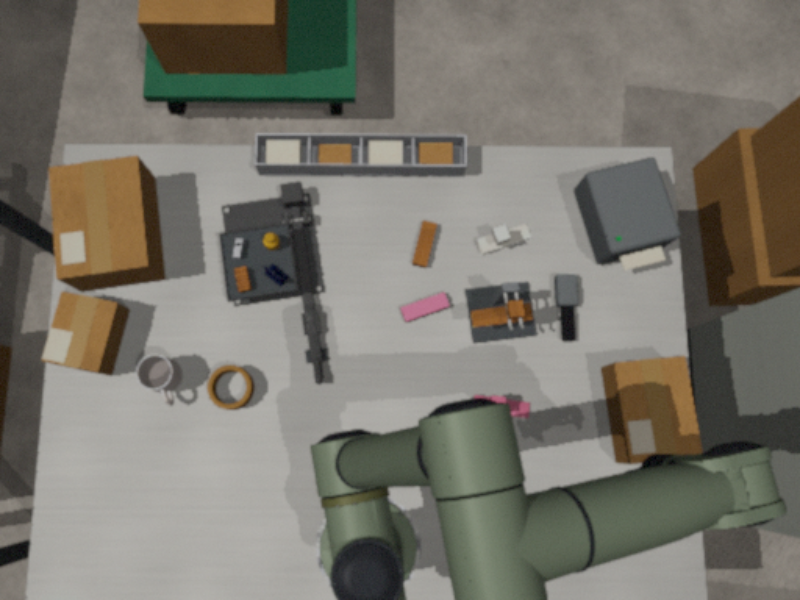

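View pics/side0b.png

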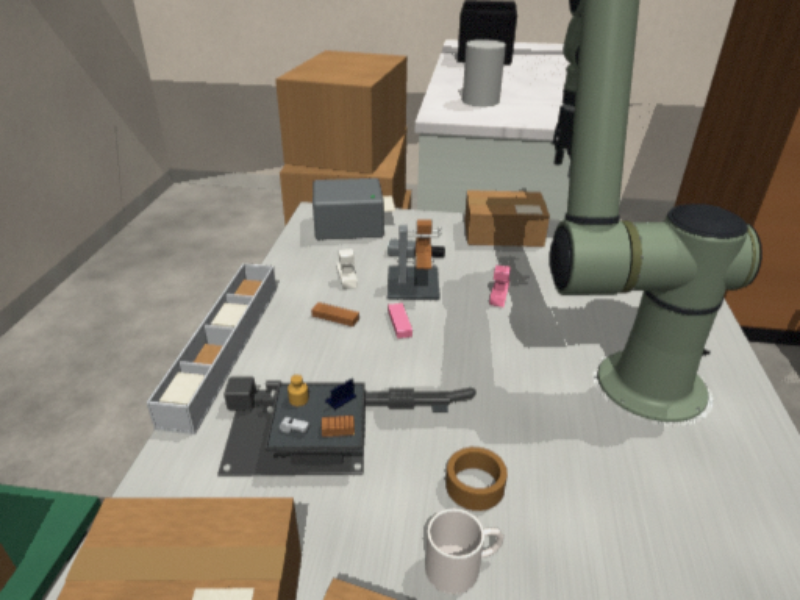

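The top view shows the wedge on its hook with its head near (517,310) and the thin end near (472,317). The scale is to its left, with the shoe near (313,323) and the free end near (320,378). Next I'll rectify both regions for measuring.

```bash
cat > h.py <<'E'
from workcell import *
import numpy as np,cv2
def ray(n,u,v,z,p=None):
    p=p or camera_params(n); K=p["intrinsics"];T=p["cam_to_world"]
    d=T[:3,:3]@np.linalg.solve(K,[u,v,1.]); o=T[:3,3]
    return o+d*(z-o[2])/d[2]
def proj(n,X,p=None):
    p=p or camera_params(n); T=p["cam_to_world"]
    c=T[:3,:3].T@(np.array(X)-T[:3,3]); q=p["intrinsics"]@c; return q[:2]/q[2]
E
python3 - <<'E'
from h import *
a=cv2.imread("pics/top0.png")
A=cv2.resize(a[110:250,135:215],(400,700)[0:2] and (343,600),interpolation=cv2.INTER_CUBIC)
B=cv2.resize(a[170:225,290:350],(450,412),interpolation=cv2.INTER_CUBIC)
c=np.zeros((600,800,3),np.uint8);c[:,:343]=A;c[:412,350:]=B
cv2.imwrite("pics/c.png",c)
hsv=cv2.cvtColor(a,cv2.COLOR_BGR2HSV)
for nm,u,v,z in(("head",517,310,.176),("thin",472,317,.1),("shoe",313,323,.024),("end",320,378,.03)):
    print(nm,ray("top",u*.64,v*.64,z))
E
```

```text
head [ 0.50276066 -0.31463902  0.176     ]
thin [ 0.50060444 -0.22934682  0.1       ]
shoe [0.49868054 0.12911041 0.024     ]
end [0.37100037 0.11045691 0.03      ]
```

View pics/c.png

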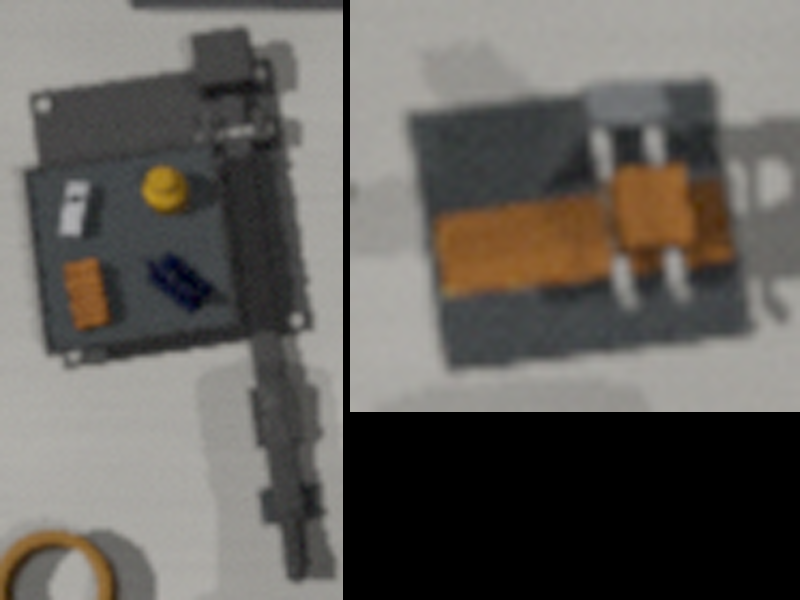

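```bash
python3 - <<'E'
from h import *
def A(x,y,z): return ray("top",135+(x+.5)*80/343-.5,110+(y+.5)*140/600-.5,z)
def B(x,y,z): return ray("top",290+(x-350+.5)*60/450-.5,170+(y+.5)*55/412-.5,z)
f=lambda v:np.round(v,4)
tl,bl,br,tr=[B(*q) for q in((437,215,.1),(445,293,.1),(733,260,.123),(725,183,.123))]
print("ramp mids",f((tl+bl)/2),f((tr+br)/2),"yaws",[round(np.degrees(np.arctan2(-(a-b)[0],(a-b)[1])),1) for a,b in((tl,tr),(bl,br))],"len",f(np.linalg.norm((tl+bl-tr-br)[:2]/2)))
h=[B(*q,.176) for q in((613,165),(690,165),(694,245),(620,248))]
print("head",f(np.mean(h,0)),[f(np.linalg.norm(h[i]-h[i-1])) for i in range(4)])
p=[B(*q,.01) for q in((411,113),(450,367),(750,330))]
print("foot",f(p),f(np.linalg.norm(p[0]-p[1])),f(np.linalg.norm(p[2]-p[1])),np.degrees(np.arctan2(-(p[1]-p[2])[0],(p[1]-p[2])[1])))
q=[A(*c,.07) for c in((27,170),(48,355),(245,330))]
print("plat",f(q),f(np.linalg.norm(q[0]-q[1])),f(np.linalg.norm(q[2]-q[1])))
print("shoe",f([A(250,390,.024),A(258,445,.024),A(303,440,.024)]))
print("end",f(A(297,577,.03)),"bolts",f([A(*c,.008) for c in((42,103),(72,357),(297,320),(262,70))]))
s=observe();T=np.linalg.inv(np.eye(4)); print(f(s["tcp_rot"]),camera_params("wrist"))
E
```

```text
ramp mids [ 0.4985 -0.228   0.1   ] [ 0.51   -0.3569  0.123 ] yaws [np.float64(4.9), np.float64(5.3)] len 0.1295
head [ 0.5074 -0.3123  0.176 ] [np.float64(0.0374), np.float64(0.0342), np.float64(0.036), np.float64(0.0328)]
foot [[ 0.5844 -0.2273  0.01  ]
 [ 0.4583 -0.2435  0.01  ]
 [ 0.4768 -0.3902  0.01  ]] 0.1272 0.1479 7.192618483778506
plat [[0.6999 0.3426 0.07  ]
 [0.5417 0.3188 0.07  ]
 [0.5633 0.157  0.07  ]] 0.16 0.1632
shoe [[0.521  0.1563 0.024 ]
 [0.474  0.1486 0.024 ]
 [0.4784 0.1108 0.024 ]]
end [0.3627 0.1136 0.03  ] bolts [[0.779  0.3453 0.008 ]
 [0.5521 0.3106 0.008 ]
 [0.5851 0.1188 0.008 ]
 [0.8102 0.1533 0.008 ]]
[[ 9.506e-01  3.105e-01 -3.000e-04]
 [ 3.105e-01 -9.506e-01  1.500e-03]
 [ 2.000e-04 -1.500e-03 -1.000e+00]] {'intrinsics': array([[293.54364054,   0.        , 256.51229499],
       [  0.        , 293.54364054, 190.90933138],
       [  0.        ,   0.        ,   1.        ]]), 'cam_to_world': array([[ 0.31097361, -0.91200657, -0.26746856,  0.23691271],
       [-0.95041624, -0.29902488, -0.08539963, -0.50043372],
       [-0.00209473,  0.28076349, -0.9597747 ,  0.37325883],
       [ 0.        ,  0.        ,  0.        ,  1.        ]])}
```

```bash
python3 -m creep '[[-1,0,0,-1.5,0,0,0.105],[-1,0,0,-1.5,0,0,0.105],[-1,4,-2,0,0,0,0],[-1,4,-2,0,0,0,0],[-1,4,-2,0,0,0,0],[-1,4,-2,0,0,0,0],[-1,4,-2,0,0,0,0],[-1,4,-2,0,0,0,0]]'; python3 -m creep '[[-1,4,-2,0,0,0,0],[-1,4,-2,0,0,0,0],[-1,1.5,-1,0,0,0,0],[-1,0,0,0,0,0,0],[-1,0,0,0,0,0,0]]'
cat >> h.py <<'E'
def look(n,name):
    p=camera_params(n); im=get_image(n)[:,:,::-1].copy(); cv2.imwrite(f"pics/{name}.png",im); np.save(f"pics/{name}.npy",p,allow_pickle=True); return im,p
def load(name): return cv2.imread(f"pics/{name}.png"),np.load(f"pics/{name}.npy",allow_pickle=True).item()
E
python3 - <<'E'
from h import *
im,p=look("wrist","w1"); cv2.imwrite("pics/w1b.png",cv2.resize(im,(800,600),interpolation=cv2.INTER_CUBIC))
E
```

```text
time: 0.9
ee_pos: [0.398, -0.3768, 0.261]
tcp_rot: [[0.994, 0.105, -0.0], [0.105, -0.994, 0.0], [-0.0, -0.0, -1.0]]
wrist_force: [-0.3, -1.1, 0.1]
finger_gap: 0.0857
finger_force: 0.0
time: 1.4
ee_pos: [0.4857, -0.3181, 0.2608]
tcp_rot: [[0.994, 0.106, -0.001], [0.106, -0.994, 0.0], [-0.001, -0.0, -1.0]]
wrist_force: [-0.5, -0.1, -0.2]
finger_gap: 0.0857
finger_force: 0.0
```

View pics/w1b.png

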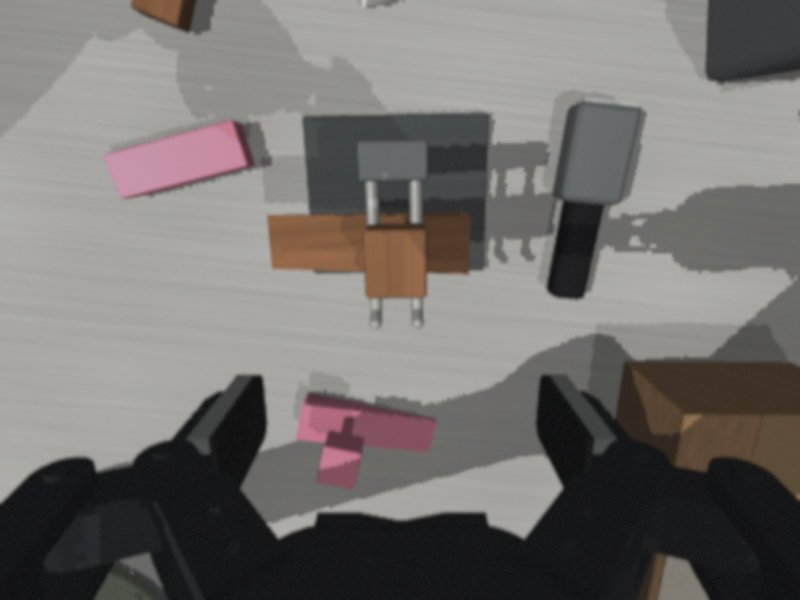

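Head top face spans (365,234)–(426,297), prong ends at (376,323),(417,323), ramp's thin end at (268–272, 215–269).

```bash
python3 - <<'E'
from h import *
im,p=load("w1"); g=lambda x,y,z: ray("wrist",(x+.5)*.64-.5,(y+.5)*.64-.5,z,p)
h=np.array([g(*q,.176) for q in((365,234),(426,234),(426,297),(367,297))]); c=h.mean(0)
print(h.round(4),c.round(4))
t=(g(268,215,.1)+g(272,269,.1))/2; print("thin",t.round(4), "thick",g(470,272,.123).round(4))
d=t-c; print("yaw thin-head",np.degrees(np.arctan2(-d[0],d[1])),np.linalg.norm(d[:2]))
a,b=g(272,269,.1),g(470,272,.123);d=a-b;print("yaw edge",np.degrees(np.arctan2(-d[0],d[1])))
a,b=g(304,118,.01),g(490,113,.01);d=a-b;print("foot far edge yaw",np.degrees(np.arctan2(-d[0],d[1])),np.linalg.norm(d))
pr=(g(376,323,.158)+g(417,323,.158))/2; bs=(g(374,185,.15)+g(416,185,.15))/2; d=bs-pr; print("prong dir",pr.round(4),np.degrees(np.arctan2(d[1],d[0])))
s=observe();R=s["tcp_rot"];print("shift tool cm",(R.T@(np.r_[c[:2],.151]-s["ee_pos"])*100).round(2))
E
```

```text
[[ 0.5199 -0.2963  0.176 ]
 [ 0.5231 -0.3263  0.176 ]
 [ 0.4908 -0.3303  0.176 ]
 [ 0.4876 -0.3     0.176 ]] [ 0.5053 -0.3132  0.176 ]
thin [ 0.4957 -0.2291  0.1   ] thick [ 0.495  -0.3603  0.123 ]
yaw thin-head 6.509712951674469 0.08471781559618441
yaw edge 7.572856335976951
foot far edge yaw 7.562939278926951 0.1488546765315198
prong dir [ 0.4687 -0.3171  0.158 ] 6.642356718059493
shift tool cm [ 2.07 -0.33 10.99]
```

```bash
python3 -m creep '[[-1,2.1,-0.3,0,0,0,0.017],[-1,0,0,3,0,0,0],[-1,0,0,3,0,0,0],[-1,0,0,2.5,0,0,0],[-1,0,0,1.5,0,0,0],[-1,0,0,0.8,0,0,0],[-1,0,0,0,0,0,0]]' && python3 -m creep '[[0,0,0,0,0,0,0],[0.2,0,0,0,0,0,0],[1,0,0,0,0,0,0],[1,0,0,0,0,0,0],[1,0,0,0,0,0,0],[1,0,0,0,0,0,0],[1,0,0,0,0,0,0],[1,0,0,0,0,0,0]]'
```

```text
time: 2.15
ee_pos: [0.5052, -0.3136, 0.1524]
tcp_rot: [[0.996, 0.087, -0.002], [0.087, -0.996, 0.001], [-0.002, -0.001, -1.0]]
wrist_force: [-0.9, 0.8, 0.5]
finger_gap: 0.0856
finger_force: 0.0
time: 2.95
ee_pos: [0.5071, -0.3136, 0.1544]
tcp_rot: [[0.996, 0.089, 0.001], [0.089, -0.996, -0.001], [0.001, 0.001, -1.0]]
wrist_force: [-0.5, 0.2, 5.8]
finger_gap: 0.0307
finger_force: 59.6
```

```bash
python3 -m creep '[[1,0,0,-0.8,0,0,0],[1,0,0,-0.8,0,0,0],[1,0,0,0,0,0,0],[1,0,0,0,0,0,0]]'; python3 - <<'E'
from h import *
im,p=look("side","s1"); cv2.imwrite("pics/s1b.png",cv2.resize(im[120:210,220:320],(800,720)[0:1]+(600,),interpolation=cv2.INTER_CUBIC))
E
```

```text
time: 3.35
ee_pos: [0.5066, -0.3132, 0.1694]
tcp_rot: [[0.996, 0.089, 0.0], [0.089, -0.996, -0.0], [0.0, 0.0, -1.0]]
wrist_force: [0.6, 0.1, -2.6]
finger_gap: 0.0308
finger_force: 59.3
```

View pics/s1b.png

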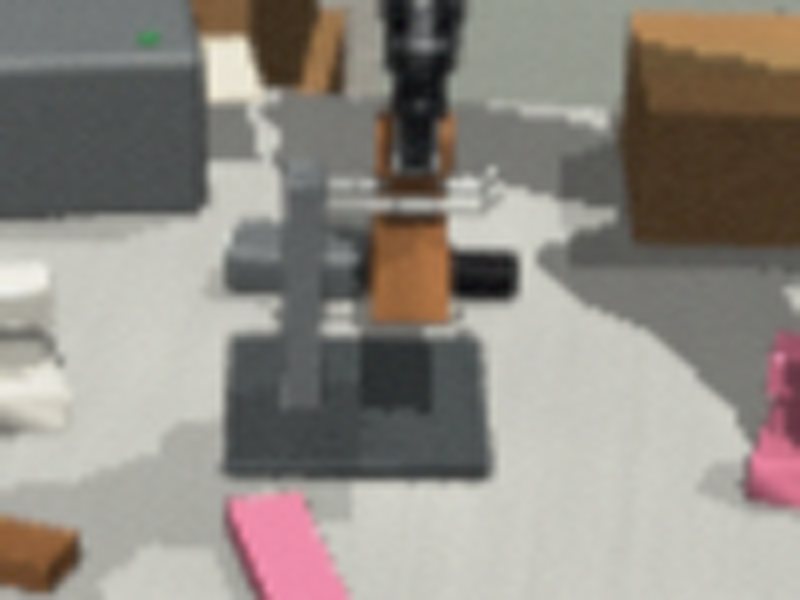

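The wedge hangs freely (−2 N). The head's underside (~y 178) is above the prongs and the ramp (top edge ~222) is below them, so I can draw it forward.

```bash
python3 -m creep '[[1,-1,0.03,0,0,0,0],[1,-1.5,0.05,0,0,0,0],[1,-1.5,0.05,0,0,0,0],[1,-2,0.07,0,0,0,0],[1,-2,0.07,0,0,0,0],[1,-2,0.07,0,0,0,0],[1,-1,0,0,0,0,0],[1,0,0,0,0,0,0]]'
```

```text
time: 4.2
ee_pos: [0.3959, -0.3262, 0.1692]
tcp_rot: [[0.996, 0.087, -0.001], [0.087, -0.996, 0.001], [-0.001, -0.001, -1.0]]
wrist_force: [0.1, -0.1, -1.7]
finger_gap: 0.0307
finger_force: 59.2
```

```bash
python3 -m creep '[[1,0,-4,0,0,0,-0.065],[1,0,-4.5,0,0,0,0],[1,0,-4.5,0,0,0,0],[1,0,-4.5,0,0,0,0],[1,2,-4,0,0,0,0],[1,3,-3,0,0,0,0],[1,4,-2.5,0,0,0,0],[1,4,0,0,0,0,0]]' && python3 -m creep '[[1,3,0,0,0,0,0],[1,1,0,0,0,0,0],[1,0,0,0,0,0,0],[1,0,0,0,0,0,0]]'
python3 - <<'E'
from h import *
im,p=look("wrist","w2"); cv2.imwrite("pics/w2b.png",cv2.resize(im,(800,600),interpolation=cv2.INTER_CUBIC))
E
```

```text
time: 5.0
ee_pos: [0.4879, -0.0354, 0.1696]
tcp_rot: [[0.987, 0.158, 0.0], [0.158, -0.987, 0.001], [0.001, -0.001, -1.0]]
wrist_force: [0.1, -0.8, -2.0]
finger_gap: 0.0307
finger_force: 60.0
time: 5.4
ee_pos: [0.5252, -0.033, 0.1688]
tcp_rot: [[0.988, 0.153, -0.002], [0.153, -0.988, 0.0], [-0.002, -0.001, -1.0]]
wrist_force: [-1.1, -0.0, -1.2]
finger_gap: 0.031
finger_force: 59.9
```

View pics/w2b.png

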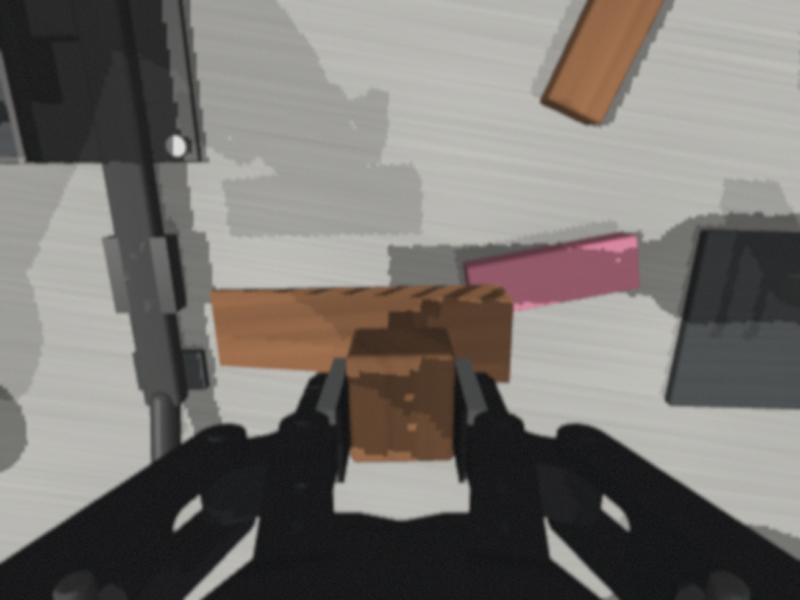

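```bash
python3 - <<'E'
from h import *
im,p=load("w2"); c=im[140:250,60:170]; c=cv2.convertScaleAbs(cv2.resize(c,(600,600),interpolation=cv2.INTER_CUBIC),alpha=1.6,beta=20); cv2.imwrite("pics/w2c.png",c)
E
```

```text
(no output)
```

View pics/w2c.png

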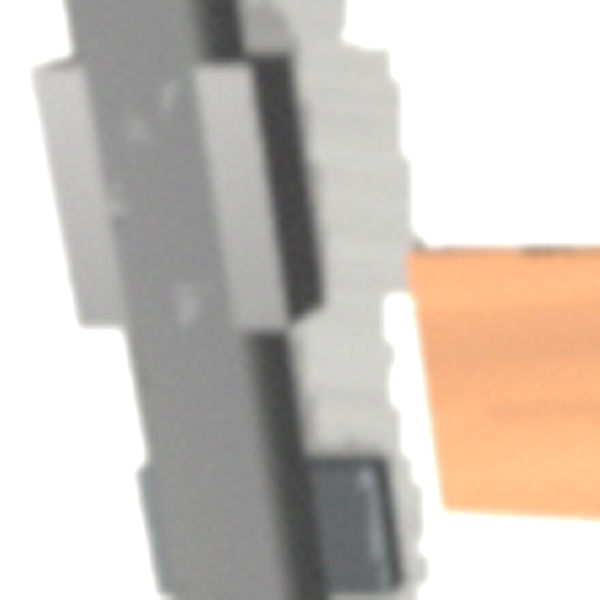

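```bash
python3 - <<'E'
from h import *
im,p=load("w2"); k=110/600
g=lambda x,y,z: ray("wrist",60+(x+.5)*k-.5,140+(y+.5)*k-.5,z,p)
yaw=lambda d:np.degrees(np.arctan2(d[1],d[0])).round(2)
a,b=g(250,65,.024),g(288,330,.024);l,m=g(290,55,.008),g(322,302,.008);c,d=g(35,70,.024),g(82,325,.024)
print("top edge",a.round(4),b.round(4),np.linalg.norm(a-b),yaw(a-b)); print("low edge",l.round(4),m.round(4),np.linalg.norm(l-m),yaw(l-m)); print("width",np.linalg.norm(a-c),np.linalg.norm(b-d))
lip=((a+b)/2+(l+m)/2)[:2]/2; print("lip",lip)
q=lambda x,y,z: ray("wrist",(x+.5)*.64-.5,(y+.5)*.64-.5,z,p)
s=observe(); R=s["tcp_rot"]; print(s["ee_pos"])
z=.1108
t1,t2=g(408,250,z+.004),g(445,508,z+.004); print("thin",t1.round(4),t2.round(4),np.linalg.norm(t1-t2),"yaw",yaw(t1-t2))
k1=q(509,381,z+.027); print("thick near",k1.round(4)); d=t2-k1; print("len",np.linalg.norm(d[:2]),"yaw",np.degrees(np.arctan2(-d[0],d[1])))
h=[q(*c,z+.08) for c in((349,357),(454,357),(452,461),(354,461))];print("head",np.mean(h,0))
tm=(t1+t2)/2;print("thin rel TCP in tool cm",(R.T@(tm-s["ee_pos"])*100).round(2),"lip rel thin",(R.T@(np.r_[lip,z+.004]-tm)*100).round(2), "tool yaw",yaw(R[:,0]))
E
```

```text
top edge [0.5276 0.1179 0.024 ] [0.4779 0.1103 0.024 ] 0.05020833991686315 8.68
low edge [0.5269 0.1182 0.008 ] [0.4784 0.1111 0.008 ] 0.04906205808454045 8.31
width 0.03891209228350913 0.03878127423024415
lip [0.50271435 0.11436891]
[ 0.52493333 -0.03316203  0.16890583]
thin [0.5279 0.0535 0.1148] [0.4927 0.0473 0.1148] 0.03575335341597929 yaw 10.01
thick near [ 0.5153 -0.0798  0.1378]
len 0.12904684853575574 yaw 10.088577777490979
head [ 0.52509968 -0.03319409  0.1908    ]
thin rel TCP in tool cm [-0.16 -8.48  5.42] lip rel thin [ 0.23 -6.44  0.  ] tool yaw 8.79
```

```bash
python3 -m creep '[[1,0,0,0,0,0,0.024],[1,-0.04,-1.75,0,0,0,0],[1,-0.04,-1.75,0,0,0,0],[1,0,0,3,0,0,0],[1,0,0,3,0,0,0],[1,0,0,3,0,0,0],[1,0,0,1.4,0,0,0],[1,0,0,0,0,0,0]]' && python3 -m creep '[[1,0,0,0.2,0,0,0],[1,0,0,0.2,0,0,0],[1,0,0,0,0,0,0]]'
```

```text
time: 6.25
ee_pos: [0.5186, 0.0013, 0.0635]
tcp_rot: [[0.992, 0.128, -0.004], [0.128, -0.992, 0.001], [-0.004, -0.001, -1.0]]
wrist_force: [-1.5, 0.5, -1.7]
finger_gap: 0.0311
finger_force: 59.9
time: 6.55
ee_pos: [0.5218, 0.0012, 0.0622]
tcp_rot: [[0.992, 0.129, 0.002], [0.129, -0.992, -0.0], [0.002, 0.0, -1.0]]
wrist_force: [0.1, 0.6, -1.2]
finger_gap: 0.0306
finger_force: 59.9
```

```bash
python3 -m creep '[[1,0,0,0.2,0,0,0],[1,0,0,0,0,0,0],[1,0,0,0,0,0,0]]'; python3 -m creep '[[1,0,0,0.1,0,0,0],[1,0,0,0,0,0,0],[1,0,0,0,0,0,0]]';  python3 -m creep '[[1,0,0,0.1,0,0,0],[1,0,0,0,0,0,0],[1,0,0,0,0,0,0]]'
```

```text
time: 6.85
ee_pos: [0.5213, 0.0015, 0.0595]
tcp_rot: [[0.992, 0.129, 0.0], [0.129, -0.992, -0.0], [0.0, 0.0, -1.0]]
wrist_force: [0.6, -0.2, -1.4]
finger_gap: 0.0308
finger_force: 59.9
time: 7.15
ee_pos: [0.5214, 0.0015, 0.0585]
tcp_rot: [[0.992, 0.129, 0.0], [0.129, -0.992, -0.0], [0.0, 0.0, -1.0]]
wrist_force: [0.2, 0.0, 1.5]
finger_gap: 0.031
finger_force: 60.3
time: 7.45
ee_pos: [0.5214, 0.0015, 0.0584]
tcp_rot: [[0.992, 0.13, 0.001], [0.13, -0.992, -0.0], [0.001, 0.0, -1.0]]
wrist_force: [-3.7, 1.5, 10.5]
finger_gap: 0.031
finger_force: 61.4
```

Flat on the table with contact at z≈58.5 mm, as predicted. I'll ease the press and advance to just short of the shoe.

```bash
python3 -m creep '[[1,-0.05,-0.7,-0.05,0,0,0],[1,-0.05,-0.8,0,0,0,0],[1,-0.05,-0.8,0,0,0,0],[1,-0.05,-0.8,0,0,0,0],[1,-0.05,-0.8,0,0,0,0],[1,-0.02,-0.6,0,0,0,0],[1,0,0,0,0,0,0]]'
python3 - <<'E'
from h import *
im,p=look("wrist","w3"); cv2.imwrite("pics/w3b.png",cv2.convertScaleAbs(cv2.resize(im[100:300,60:300],(720,600),interpolation=cv2.INTER_CUBIC),alpha=1.5,beta=15))
E
```

```text
time: 8.15
ee_pos: [0.5134, 0.0465, 0.0584]
tcp_rot: [[0.991, 0.13, 0.002], [0.13, -0.991, -0.001], [0.002, 0.001, -1.0]]
wrist_force: [0.0, -2.6, 6.1]
finger_gap: 0.0306
finger_force: 61.0
```

View pics/w3b.png

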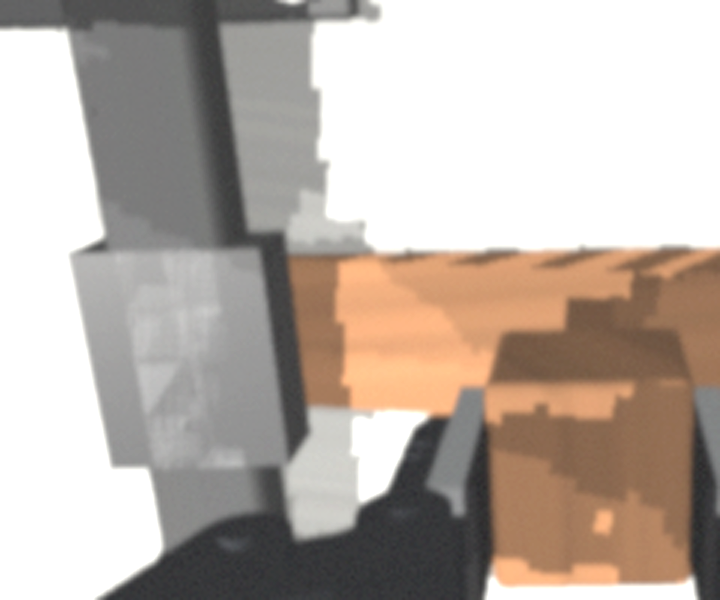

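The thin end is under the shoe and centred: wedge rows 255–408, shoe rows 240–430. I'll push slowly now.

```bash
python3 -m creep '[[1,-0.01,-0.4,0,0,0,0],[1,0,0,0,0,0,0]]';python3 -m creep '[[1,-0.01,-0.4,0,0,0,0],[1,0,0,0,0,0,0]]'; python3 -m creep '[[1,-0.02,-0.4,0,0,0,0],[1,-0.01,-0.4,0,0,0,0],[1,0,0,0,0,0,0]]'
```

```text
time: 8.4
ee_pos: [0.5129, 0.0499, 0.0584]
tcp_rot: [[0.992, 0.13, 0.002], [0.13, -0.992, -0.001], [0.002, 0.002, -1.0]]
wrist_force: [1.1, -2.7, 6.1]
finger_gap: 0.0309
finger_force: 61.0
time: 8.6
ee_pos: [0.5125, 0.053, 0.0584]
tcp_rot: [[0.992, 0.129, 0.002], [0.129, -0.992, -0.003], [0.002, 0.003, -1.0]]
wrist_force: [1.4, -6.9, 5.0]
finger_gap: 0.0311
finger_force: 60.9
time: 8.9
ee_pos: [0.5126, 0.0567, 0.0593]
tcp_rot: [[0.992, 0.127, 0.005], [0.127, -0.992, -0.013], [0.003, 0.014, -1.0]]
wrist_force: [1.1, -18.3, 9.9]
finger_gap: 0.0306
finger_force: 61.6
```

```bash
python3 -m creep '[[1,0,0,0,0.015,0,0],[1,0,0,0,0,0,0]]'; python3 -m creep '[[1,0,-0.3,0.05,0,0,0],[1,-0.02,-0.3,0,0,0,0],[1,0,0,0,0,0,0]]'
```

```text
time: 9.1
ee_pos: [0.5118, 0.0586, 0.0584]
tcp_rot: [[0.992, 0.128, 0.001], [0.128, -0.992, 0.007], [0.002, -0.007, -1.0]]
wrist_force: [2.6, -8.6, 3.8]
finger_gap: 0.031
finger_force: 61.2
time: 9.4
ee_pos: [0.5113, 0.0632, 0.0584]
tcp_rot: [[0.992, 0.127, 0.002], [0.127, -0.992, 0.003], [0.002, -0.003, -1.0]]
wrist_force: [1.7, -13.9, 6.9]
finger_gap: 0.0308
finger_force: 61.3
```

```bash
python3 -m creep '[[1,-0.01,-0.3,0,0,0,0],[1,-0.01,-0.3,0,0,0,0],[1,0,0,0,0,0,0]]'; python3 -m creep '[[1,-0.01,-0.3,0,0,0,0],[1,-0.01,-0.3,0,0,0,0],[1,0,0,0,0,0,0]]'
```

```text
time: 9.7
ee_pos: [0.5104, 0.0693, 0.0584]
tcp_rot: [[0.992, 0.127, 0.002], [0.127, -0.992, 0.003], [0.003, -0.003, -1.0]]
wrist_force: [3.0, -13.6, 5.8]
finger_gap: 0.0312
finger_force: 61.2
time: 10.0
ee_pos: [0.5092, 0.0753, 0.0584]
tcp_rot: [[0.992, 0.128, 0.002], [0.128, -0.992, 0.004], [0.002, -0.003, -1.0]]
wrist_force: [2.3, -13.8, 5.7]
finger_gap: 0.0308
finger_force: 61.2
```

```bash
python3 -m creep '[[1,-0.01,-0.3,0,0,0,0],[1,0,-0.2,0,0,0,0],[1,0,0,0,0,0,0],[1,0,0,0,0,0,0]]'; python3 - <<'E'
from h import *
im,p=look("side","s2"); a=cv2.imread("pics/side0.png")
lip=proj("side",[.5027,.1144,.008]); print(lip)
c=lambda i:cv2.resize(i[225:295,210:310],(700,290),interpolation=cv2.INTER_CUBIC)
cv2.imwrite("pics/s2b.png",cv2.convertScaleAbs(np.vstack([c(a),c(im)]),alpha=1.4,beta=10))
# expected pixel shift of the shoe's near corner & free end for 5 mm
for P in([.49,.15,.024],[.38,.095,.03]):
    print(proj("side",P).round(1),(proj("side",np.add(P,[0,0,.005]))-proj("side",P)).round(2))
im,p=look("wrist","w4"); cv2.imwrite("pics/w4b.png",cv2.convertScaleAbs(cv2.resize(im[100:300,0:260],(780,600),interpolation=cv2.INTER_CUBIC),alpha=1.5,beta=15))
E
```

```text
time: 10.4
ee_pos: [0.5083, 0.0801, 0.0584]
tcp_rot: [[0.992, 0.127, 0.002], [0.127, -0.992, 0.004], [0.002, -0.003, -1.0]]
wrist_force: [1.7, -13.4, 6.6]
finger_gap: 0.0308
finger_force: 61.2
[257.15915074 251.98704187]
[259.9 256.5] [ 0.03 -1.22]
[297.6 246.5] [ 0.12 -1.22]
```

View pics/s2b.png

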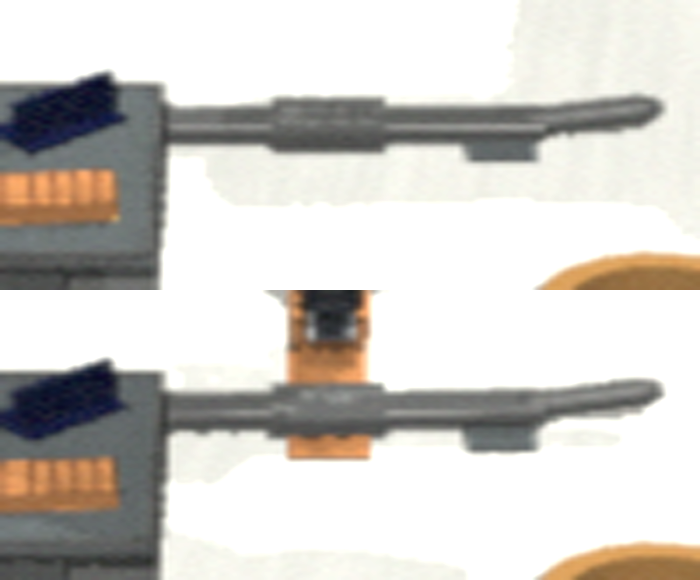

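View pics/w4b.png

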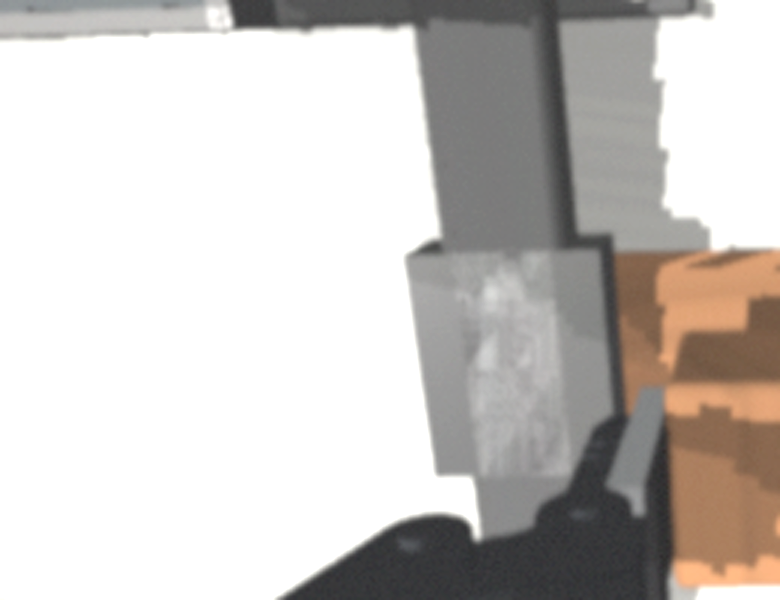

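```bash
python3 - <<'E'
from h import *
g=lambda f:cv2.cvtColor(cv2.imread(f),cv2.COLOR_BGR2GRAY).astype(np.float32)
a,b=g("pics/side0.png"),g("pics/s2.png")
def prof(i,x0,x1,y0=235,y1=272):
    d=220-np.minimum(i[y0:y1,x0:x1],220); return d
for x0,x1,y0,y1 in((290,304,233,260),(268,276,233,258),(235,248,233,262)):
    # upper edge, sub-pixel: threshold crossing averaged over columns
    e=[]
    for i in(a,b):
        m=i[y0:y1,x0:x1]; es=[]
        for c in m.T:
            k=int(np.argmax(c<130)); es.append(y0+k-1+(c[k-1]-130)/(c[k-1]-c[k]))
        e.append(np.median(es))
    print(x0,np.round(e,2),"shift",round(e[0]-e[1],2),"px")
for nm in("s2",):
  for x0,x1 in((230,300),):
    pass
E
```

```text
290 [248.02 246.81] shift 1.22 px
268 [249.9  248.79] shift 1.11 px
235 [250.24 249.  ] shift 1.24 px
```

Geometry gives about 5 mm of lift (28.7 mm of travel past contact at slope 0.177). The side view roughly agrees at 3.5–6 mm. The push is steady at 13 N, the wedge is flat at z 58.4 mm, and nothing else has moved, so I'm handing in.

```bash
python3 -c "
from workcell import *
s=observe();print(s['ee_pos'],s['wrist_force'],s['finger_force']);print(sign_off())"
```

```text
[0.50833726 0.08008378 0.05841627] [  1.99624063 -14.56068433   5.03917891] 61.16411626338959
the job is handed in; nothing more can be done
None
```

The job is handed in, with no verdict returned: the wedge is off its hook, flat on the table and still gripped under the shoe, holding the lever up by about 5 mm from the wedge geometry (3.5–6 mm in the side view), and nothing else appeared disturbed in the views I took.

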